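Set the air selector to the blue outlet and send air

ROBOT

A 6-joint arm with a two-finger parallel gripper is mounted at the origin on the work surface. World frame = base frame: x ahead of the robot, y to its left, z up, the work surface at z = 0. Lengths are in m, angles in rad, forces in N, time in s.
With the tool pointing down it reaches from about 0.25 to 0.775 m from the base axis. Payload 4 kg.
Tool frame: the origin (TCP) lies midway between the tips of the shut fingers; the grasp point (between the pads) lies bot.hold_point_z behind it (bot.hold_point_z is the distance from the TCP to the grasp point, in m); z points along the fingers, y is the line along which they close (so a half turn about z gives the same grasp; the last joint's range is limited). The gripper opens to 85 mm and grips with 20 to 120 N. Pads are 22 mm wide; open, the fingers measure 114 mm over their backs; the gripper's body (76 mm by 85 mm) begins 54 mm behind the grasp point. The pads swing forward as they close: fully open they stand 13 mm farther back than shut.
Start: joints at [1.13, 0.087, 1.371, -0, 1.684, -0.103], TCP at [0.182, 0.519, 0.231] pointing down, gripper open.
Joint ranges: [-3.1, 3.1], [-0.76, 2.03], [0.27, 2.55], [-1.08, 4.22], [0.17, 2.65], [-2.57, 2.57]. Speed limits (rad/s): [2.79, 2.79, 3.14, 3.14, 3.14, 3.14].

INTERFACE

Orientations are given as a unit quaternion [w, x, y, z].
In Python, from cell import bot gives the robot as it stands. The module is installed in compiled form; this text tells all that it offers.
- The arm moves only by the tool servo_tool, never from a script. Its argument "rows" is a list of rows, each an object of numbers: "x", "y", "z": the shift along the tool's x, y, z in units of 250 mm (1.0 is 250 mm); "wx", "wy", "wz": the turn, a rotation vector about the tool's x, y, z in units of pi rad (1.0 is pi rad). A call has 1 to 20 rows; each row is the pose to reach, as a shift and turn from the pose commanded when the call began, along the tool's axes at that moment, turning the shorter way round; what a row does not reach only later rows make up. A row lasts 1/10 s, in which the tool goes at most 50 mm and 8.59 degrees, less where a joint would pass 70% of its speed; a pose out of reach is approached as far as the arm can. A call with a number of a shift or a turn outside -1 to 1 is refused whole. A call with a gripper value outside its range is refused whole. "fingers" is the opening, from 0 (shut) to 1 (fully open), set as the call begins (left out, the last holds). The fingers move at their own pace and stop on an object; "force" is the grip in N (left out, the last holds). Time passes only in rows, so rows that repeat a pose let the fingers close. It gives the time, the measured TCP pose, the force, the opening and the grip force at its end, in the units of the state.
- bot.sense(): the state, without advancing time (a new reading comes with each control period).
- bot.snapshot(name): name is "scene" or "top" or "wrist"; returns the picture (384x512x3 uint8, red, green, blue); there is no depth.
- bot.camera_model(name): a dict with "camera_matrix" (3x3 intrinsics, pixels), "T" (4x4, takes a point from camera to world coordinates). Camera axes: x right, y up, looking along -z (the intrinsics and any distortion apply to the point x, -y, -z); pixel columns grow to the right and rows downward; lengths in m; the calibration is good to about 2 mm. A picture is of the moment at which its call begins: read the wrist's pose just before it. camera_model takes no time and is no camera call; for the wrist camera it gives the pose at the moment of the call.
- bot.finish_job(): hands the job in; it is judged then, once.
The state is a dict: "time_s": time; "joints": joint angles; "joint_velocities": joint speeds; "effort": joint torques, N m; "position": TCP position; "orientation": TCP orientation; "force": force on the tool from outside, world axes, zero at the start; "wrist_torque": the same for the moment, N m; "width": opening from 0.0 (shut) to 1.0 (fully open); "finger_force": force on a finger pad.
Only numpy, scipy, OpenCV 4.12 (cv2) and the standard library are available. Lean on these libraries where they do the work, as an engineer would, in place of code of your own. Each camera call takes 0.05 s, during which the arm holds its last target. There are 200 camera calls.

TASK

Push the orange tab of the round air selector round, click by click, until it points at the blue mark and stays there. Then, with the selector on blue and not before, press the white button on the valve fully down and let it come back up. Use the fingertips with a light push only: do not pinch or grip the tab, and leave everything else on the bench where it stands.

Things in the scene. Friction and masses are not known exactly. Their poses are not given: they have to be found in the camera images.
- valve: Fixed round grey air valve, 204 mm across; aluminium deck 40 mm above the bench. Origin: on the pivot axis at bench height, z up. +x points from the pivot to the black stroke on the deck where the selector starts (shut). Brass couplings, 18 mm above the bench, stick out up to 26 mm from the rim at -1.0, -0.5, 0.5, 1.0 and 1.57 rad about the pivot from +x.
- selector (a joint): Angle of the selector about the vertical pivot, rad: 0 along the valve's +x (its start), growing counterclockwise from above. Stops at -1.2 and 1.2. Click stops at -1.0, -0.5, 0, 0.5, 1.0: a slow push of about 3 to 6 N on the tab carries it over the hump midway between two, and it then goes by itself to the next and rests there within about 0.7 s.
- tab (a point): Middle of the orange tab, 58 mm from the pivot, 60 mm above the bench; x axis points outward from the pivot. The tab is an upright radial fin 10 mm thick, 20 to 70 mm from the pivot, 42 to 78 mm above the bench, pushed sideways on either broad face. Nearer the pivot is a black hub 27 mm in radius, top 61 mm above the bench.
- pointer (a point): The point on the selector's line 86 mm from the pivot, just above the deck, that comes over a coloured mark when the selector points at it.
- mark_blue: Blue round mark, 26 mm across and 3 mm high, fixed on the deck 86 mm from the pivot, in line with one of the four outlets (at -1.0, -0.5, 0.5 or 1.0 rad; which one changes). Origin: centre of its underside, 40 mm above the bench. Yellow, red and green marks of the same size lie at the other three.
- send_top (a point): Centre of the top of the white push button, 30 mm across, 61 mm above the bench when up, in a black housing on the deck 66 mm from the pivot on the valve's -x side.
- send (a joint): Travel of the white button, m: 0 up, 0.006 fully down, about 5 N; springs back.
- tape: Loose roll of paper tape lying flat, 100 mm across, 25 mm high, standing near the valve. Origin: centre of its underside.
- staple_box: Loose cardboard box of staples, 65 x 45 x 40 mm high, near the valve. Origin: centre of its underside.
- screwdriver: Loose screwdriver lying on the bench near the valve. Origin: on its underside.
- spray: Loose spray can, 54 mm across, 160 mm tall. Origin: centre of its underside.
- tacks: Loose amber jar of tacks, 60 mm across, 75 mm tall. Origin: centre of its underside.
- leg: Loose tapered wooden furniture leg standing upright, 52 mm across at the top, 130 mm tall. Origin: centre of its underside.
- mallet: Loose hammer lying on the bench. Origin: on its underside.

How it is judged:
On the way, in this order (a step that is already met when the one before it is completed fails the run):
1. the selector rests on the click stop at the blue mark (horizontal distance between pointer and mark_blue below 0.01 m and velocity of joint selector between -0.1 and 0.1 rad/s), for 0.3 s.
2. with the selector on blue, the white button is pressed down (horizontal distance between pointer and mark_blue below 0.01 m and value of joint send above 0.0045 m), for 0.05 s.
At the end, for the whole second after the job is handed in: The selector rests pointing at the blue mark (its pointer point within 10 mm of the mark's centre), the white button has been pressed after that and is up again, and every loose thing is within 20 mm of where it stood (horizontal distance between pointer and mark_blue below 0.01 m and velocity of joint selector between -0.05 and 0.05 rad/s and value of joint send below 0.0015 m and distance of each of tape, staple_box, screwdriver, spray, tacks, leg, mallet from where it was at the start of the episode below 0.02 m); the robot touches nothing.
It fails at once if the button is pressed (over 3 mm) while the selector is not at the blue mark (value of joint send above 0.003 m and horizontal distance between pointer and mark_blue above 0.012 m).
It fails at once if the selector is pinched or forced (more than 30 N between fingers and selector) (contact force between the fingers and selector above 30 N).
It fails at once if a loose thing is lifted, carried or knocked more than 20 mm from its place (distance of any of tape, staple_box, screwdriver, spray, tacks, leg, mallet from where it was at the start of the episode above 0.02 m).
It also fails if it takes over 54 s, if anything falls off the work surface, if the arm or the gripper's body presses on something with over 40 N, if the wrist force passes 120 N, or if a joint passes its speed limit or range.

## Working session

There is one attempt and no reset: what is moved stays moved. The work goes in short steps, Python scripts to look and compute and a tool call to move; the robot and the scene stay as the last step left them, time stands still between calls to the robot, and variables do not carry over. Pictures are saved under pics/ and viewed, at most 10 in all, crops included, and the job is handed in when it is done.

Besides the shell and the picture viewer there is one more tool, called after "Emit:" as name(argument=value, ...) on one line, values as JSON. servo_tool: Moves the arm, as the interface text tells. Shifts and turns lie within -1 to 1; 1 stands for 250 mm of shift or pi rad of turn. Its arguments: {"type":"object","properties":{"rows":{"type":"array"},"fingers":{"type":"number"},"force":{"type":"number"}},"required":["rows"]}

```bash
mkdir -p pics
python3 - <<'E'
from cell import bot
import cv2
for n in("top","scene"):
    cv2.imwrite(f"pics/{n}0.png",bot.snapshot(n)[:,:,::-1])
    m=bot.camera_model(n);print(n,m["camera_matrix"],m["T"].round(4) if hasattr(m["T"],'round') else m["T"],[k for k in m])
s=bot.sense();print(s["time_s"],s["position"],s["orientation"],s["width"],bot.hold_point_z)
E
```

```text
top [[380.81471932   0.         252.9175907 ]
 [  0.         380.81471932 196.60989377]
 [  0.           0.           1.        ]] [[ 0.0261  0.9956 -0.0896  0.466 ]
 [-0.9995  0.0245 -0.0197 -0.0069]
 [-0.0174  0.0901  0.9958  1.1916]
 [ 0.      0.      0.      1.    ]] ['camera_matrix', 'T']
scene [[353.89785948   0.         257.74370454]
 [  0.         353.89785948 186.76122344]
 [  0.           0.           1.        ]] [[-0.7108 -0.5068  0.4877  1.1709]
 [ 0.7031 -0.5315  0.4724  0.5972]
 [ 0.0198  0.6787  0.7342  1.0073]
 [ 0.      0.      0.      1.    ]] ['camera_matrix', 'T']
0.1 [0.18207538 0.51850886 0.23021746] [-2.95021108e-04  1.68099501e-01  9.85769498e-01 -9.83513449e-04] 0.9983550558681489 0.0187
```

View pics/top0.png

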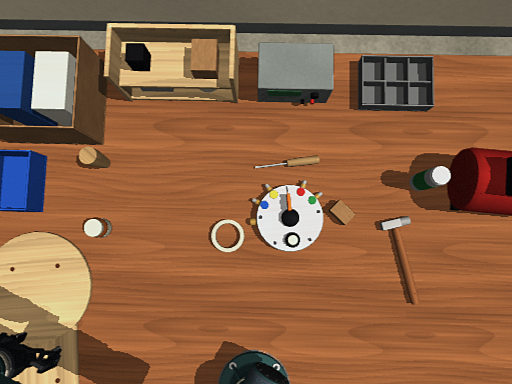

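View pics/scene0.png

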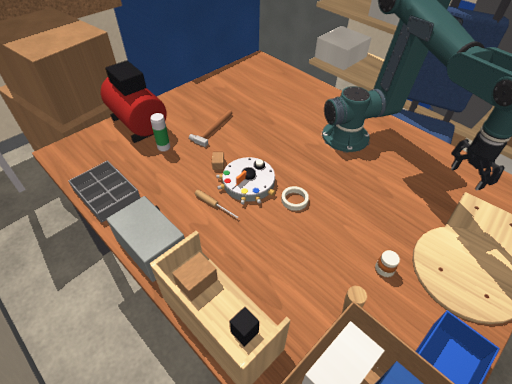

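The top view shows the selector tab at about (289,200) pointing at the shut stroke. Blue is at (265,205), two clicks counterclockwise (+1.0). The button is at (292,240). Next I'll measure these accurately.

```bash
cat > h.py <<'E'
import numpy as np,cv2
from cell import bot
def ray(n,u,v,z):
    m=bot.camera_model(n);K=np.array(m["camera_matrix"]);T=np.array(m["T"])
    d=np.linalg.inv(K)@[u,v,1];d=T[:3,:3]@[d[0],-d[1],-d[2]];o=T[:3,3]
    return (o+d*(z-o[2])/d[2])[:2]
def proj(n,p):
    m=bot.camera_model(n);K=np.array(m["camera_matrix"]);T=np.linalg.inv(np.array(m["T"]))
    c=T[:3,:3]@p+T[:3,3];q=K@[c[0],-c[1],-c[2]];return q[:2]/q[2]
RNG={'blue':((105,150,80),(130,255,255)),'yellow':((22,130,120),(35,255,255)),'red':((0,190,120),(4,255,255)),'green':((50,120,60),(80,255,255)),'orange':((5,170,150),(16,255,255))}
def blobs(im,x0,y0,x1,y1):
    h=cv2.cvtColor(np.ascontiguousarray(im[y0:y1,x0:x1]),cv2.COLOR_RGB2HSV);o={}
    for k,(a,b) in RNG.items():
        n,l,s,c=cv2.connectedComponentsWithStats(cv2.inRange(h,a,b))
        if n>1:
            i=1+s[1:,4].argmax();o[k]=(c[i]+[x0,y0],s[i,4])
    return o
E
python3 - <<'E'
from h import *
im=bot.snapshot("top")
b=blobs(im,250,178,328,256)
M={'blue':1.0,'yellow':.5,'red':-.5,'green':-1.0}
P={}
for k,(c,a) in b.items():
    P[k]=ray("top",*c,.043 if k in M else .078);print(k,c,a,P[k])
ks=[k for k in M if k in P]
from scipy.optimize import least_squares
f=lambda q:np.concatenate([P[k]-q[:2]-.086*np.array([np.cos(q[2]+M[k]),np.sin(q[2]+M[k])]) for k in ks])
r=least_squares(f,[.4,-.1,0]);print(r.x,r.fun*1000)
x,y,t=r.x
print("button",x-.066*np.cos(t),y-.066*np.sin(t),proj("top",[x-.066*np.cos(t),y-.066*np.sin(t),.061]))
c=im[170:270,240:340,::-1];cv2.imwrite("pics/c.png",cv2.resize(c,(600,600),interpolation=cv2.INTER_CUBIC))
E
```

```text
blue [263.76595745 204.40425532] 47 [ 0.5465112  -0.01751468]
yellow [273.24528302 193.9245283 ] 53 [ 0.57902156 -0.04545058]
red [300.44444444 191.28888889] 45 [ 0.58904281 -0.12750095]
green [311.66666667 199.77777778] 45 [ 0.56410493 -0.16168137]
orange [296.82432432 248.82432432] 74 [ 0.41759669 -0.11586678]
[ 0.50914474 -0.0953787   0.12071149] [-0.04714213  0.42874446 -0.08115041 -0.09069144  0.01023964 -0.27992118
  0.11805314 -0.05813181]
button 0.4436250037062911 -0.10332632624950885 [292.13793017 239.53608934]
```

View pics/c.png

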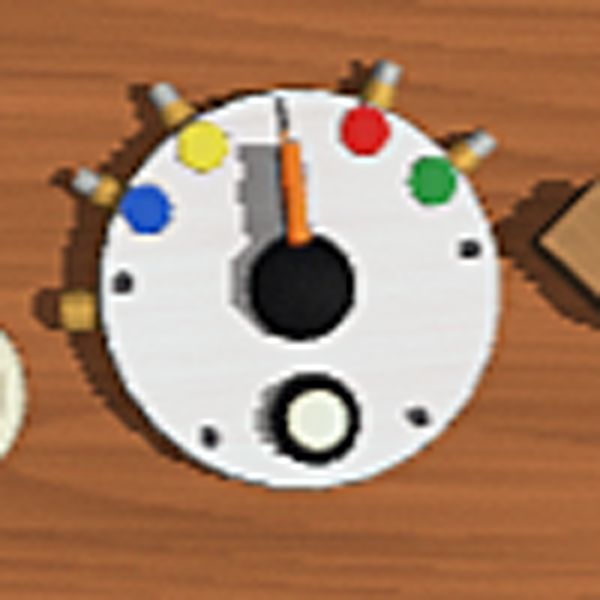

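Blue is at +1.0, and the fit residuals are below 0.5 mm. I'll push with the shut fingers, tool +x along the tangent, at z of about 0.064. That clears the 61 mm hub and overlaps the 78 mm tab.

```bash
cat >> h.py <<'E'
from scipy.spatial.transform import Rotation as Ro
PV=np.array([.50914,-.09538]);YAW=.1207
def cur():
    s=bot.sense();q=s["orientation"];return np.array(s["position"]),Ro.from_quat([q[1],q[2],q[3],q[0]])
def tgt(th,off,z,r=.058):   # finger at tangential offset off of selector angle th
    f=YAW+th;u=np.array([np.cos(f),np.sin(f)]);t=np.array([-u[1],u[0]])
    p=np.r_[PV+r*u+off*t,z];X=np.r_[t,0];Z=np.array([0,0,-1.])
    return p,Ro.from_matrix(np.c_[X,np.cross(Z,X),Z])
def row(p,R):
    p0,R0=cur();d=R0.inv().apply(p-p0)/.25;w=(R0.inv()*R).as_rotvec()/np.pi
    return np.r_[d,w].round(4)
E
python3 - <<'E'
from h import *
print(row(*tgt(0,-.030,.16)))
E
```

```text
[-2.3092e+00 -1.8879e+00  2.8440e-01 -5.0000e-04  3.0000e-04  3.5410e-01]
```

Emit:
servo_tool(rows=[{"x": -0.2, "y": -0.16}, {"x": -0.38, "y": -0.31}, {"x": -0.56, "y": -0.46}, {"x": -0.74, "y": -0.61}, {"x": -0.92, "y": -0.75}], fingers=0, force=30)

```text
invalid input
```

Emit:
servo_tool(rows=[{"x": -0.18, "y": -0.15}, {"x": -0.36, "y": -0.3}, {"x": -0.54, "y": -0.45}, {"x": -0.72, "y": -0.6}, {"x": -0.9, "y": -0.74}, {"x": -0.9, "y": -0.74}, {"x": -0.9, "y": -0.74}])

```text
invalid input
```

Run:
```python
from h import *
print(row(*tgt(0,-.030,.12)))
s=bot.sense();print(s["joints"],s["width"],s["position"])
```

```text
[-2.3092e+00 -1.8876e+00  4.4440e-01 -5.0000e-04  3.0000e-04  3.5410e-01]
[ 1.12989759e+00  8.77958622e-02  1.37193389e+00 -2.23882263e-05
  1.68359259e+00 -1.03105529e-01] 1.0009056131123595 [0.18212047 0.51856013 0.23038861]
```

Emit:
servo_tool(rows=[{"x": -0.2, "y": -0.16, "z": 0, "wx": 0, "wy": 0, "wz": 0}, {"x": -0.38, "y": -0.31, "z": 0, "wx": 0, "wy": 0, "wz": 0}, {"x": -0.56, "y": -0.46, "z": 0, "wx": 0, "wy": 0, "wz": 0}, {"x": -0.74, "y": -0.61, "z": 0, "wx": 0, "wy": 0, "wz": 0}, {"x": -0.92, "y": -0.75, "z": 0, "wx": 0, "wy": 0, "wz": 0}], fingers=0, force=30)

```text
time_s: 0.65
position: [0.3127, 0.3036, 0.2311]
orientation: [0.0, 0.168, 0.986, -0.0]
force: [0.9, 0.4, 0.5]
width: 0.141
finger_force: 0.0
```

Emit:
servo_tool(rows=[{"x": -0.18, "y": -0.15, "z": 0, "wx": 0, "wy": 0, "wz": 0}, {"x": -0.36, "y": -0.3, "z": 0, "wx": 0, "wy": 0, "wz": 0}, {"x": -0.54, "y": -0.45, "z": 0, "wx": 0, "wy": 0, "wz": 0}, {"x": -0.72, "y": -0.6, "z": 0, "wx": 0, "wy": 0, "wz": 0}, {"x": -0.9, "y": -0.74, "z": 0, "wx": 0, "wy": 0, "wz": 0}, {"x": -0.9, "y": -0.74, "z": 0, "wx": 0, "wy": 0, "wz": 0}, {"x": -0.9, "y": -0.74, "z": 0, "wx": 0, "wy": 0, "wz": 0}, {"x": -0.9, "y": -0.74, "z": 0, "wx": 0, "wy": 0, "wz": 0}])

```text
time_s: 1.45
position: [0.4632, 0.0558, 0.2307]
orientation: [-0.001, 0.169, 0.986, 0.0]
force: [-0.2, 1.2, 0.3]
width: -0.002
finger_force: 0.0
```

Run:
```python
from h import *
print(row(*tgt(0,-.030,.12)))
s=bot.sense();print(s["joints"],s["width"],s["position"])
```

```text
[-6.368e-01 -5.133e-01  4.415e-01 -3.000e-04 -5.000e-04  3.534e-01]
[-2.22681331e-03 -9.87953945e-02  1.55702885e+00  7.10264930e-04
  1.68508063e+00 -1.23297312e+00] -0.002146130088549796 [0.46322743 0.05579781 0.23068858]
```

Emit:
servo_tool(rows=[{"x": -0.1, "y": -0.08, "z": 0.05, "wx": 0, "wy": 0, "wz": 0.045}, {"x": -0.2, "y": -0.16, "z": 0.1, "wx": 0, "wy": 0, "wz": 0.09}, {"x": -0.3, "y": -0.24, "z": 0.2, "wx": 0, "wy": 0, "wz": 0.135}, {"x": -0.4, "y": -0.32, "z": 0.3, "wx": 0, "wy": 0, "wz": 0.18}, {"x": -0.5, "y": -0.4, "z": 0.38, "wx": 0, "wy": 0, "wz": 0.225}, {"x": -0.58, "y": -0.47, "z": 0.44, "wx": 0, "wy": 0, "wz": 0.27}, {"x": -0.637, "y": -0.513, "z": 0.44, "wx": 0, "wy": 0, "wz": 0.315}, {"x": -0.637, "y": -0.513, "z": 0.44, "wx": 0, "wy": 0, "wz": 0.353}, {"x": -0.637, "y": -0.513, "z": 0.44, "wx": 0, "wy": 0, "wz": 0.353}, {"x": -0.637, "y": -0.513, "z": 0.44, "wx": 0, "wy": 0, "wz": 0.353}, {"x": -0.637, "y": -0.513, "z": 0.44, "wx": 0, "wy": 0, "wz": 0.353}])

```text
time_s: 2.55
position: [0.571, -0.1161, 0.1217]
orientation: [0.0, 0.661, 0.751, 0.0]
force: [0.2, 0.5, -1.1]
width: 0.0
finger_force: 0.0
```

Run:
```python
from h import *
print(row(*tgt(0,-.030,.064)))
print(bot.sense()["joints"])
cv2.imwrite("pics/w1.png",bot.snapshot("wrist")[:,:,::-1])
```

```text
[-7.700e-03 -3.900e-03  2.307e-01  1.000e-04 -0.000e+00  2.100e-03]
[-2.98095982e-01  2.04713965e-01  1.45719994e+00  2.64316421e-04
  1.47930542e+00 -4.25550153e-01]
```

View pics/w1.png

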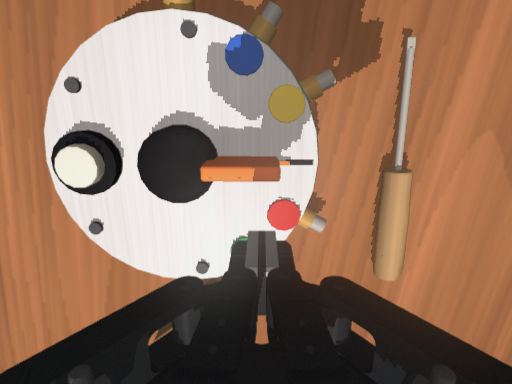

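The wrist view shows the shut fingertips at (262,245), on the red side of the tab at (240,168). Blue lies beyond the tab at (244,55), so the geometry matches. Now I'll descend and make the first push plan.

Emit:
servo_tool(rows=[{"x": -0.008, "y": -0.004, "z": 0.06, "wx": 0, "wy": 0, "wz": 0.002}, {"x": -0.008, "y": -0.004, "z": 0.12, "wx": 0, "wy": 0, "wz": 0.002}, {"x": -0.008, "y": -0.004, "z": 0.18, "wx": 0, "wy": 0, "wz": 0.002}, {"x": -0.008, "y": -0.004, "z": 0.23, "wx": 0, "wy": 0, "wz": 0.002}, {"x": -0.008, "y": -0.004, "z": 0.23, "wx": 0, "wy": 0, "wz": 0.002}, {"x": -0.008, "y": -0.004, "z": 0.23, "wx": 0, "wy": 0, "wz": 0.002}])

```text
time_s: 3.2
position: [0.57, -0.1195, 0.063]
orientation: [-0.001, 0.664, 0.747, -0.0]
force: [-0.1, -1.2, 0.5]
width: -0.005
finger_force: 0.0
```

Run:
```python
from h import *
for th in (0,.05,.1,.15,.2,.25,.3,.35):print(th,row(*tgt(th,-.016,.064)))
```

```text
0 [ 0.061   0.0016 -0.0039 -0.0004 -0.0002 -0.0009]
0.05 [ 0.0726  0.0045 -0.0039 -0.0004 -0.0002 -0.0169]
0.1 [ 0.0845  0.0067 -0.0039 -0.0004 -0.0002 -0.0328]
0.15 [ 0.0964  0.0084 -0.0039 -0.0004 -0.0002 -0.0487]
0.2 [ 0.1084  0.0095 -0.0039 -0.0004 -0.0002 -0.0646]
0.25 [ 0.1204  0.01   -0.0039 -0.0004 -0.0003 -0.0805]
0.3 [ 0.1324  0.0099 -0.0039 -0.0004 -0.0003 -0.0964]
0.35 [ 0.1444  0.0092 -0.0039 -0.0004 -0.0003 -0.1124]
```

Emit:
servo_tool(rows=[{"x": 0.025, "y": 0.001, "z": -0.004, "wx": 0, "wy": 0, "wz": 0}, {"x": 0.05, "y": 0.002, "z": -0.004, "wx": 0, "wy": 0, "wz": 0}, {"x": 0.056, "y": 0.002, "z": -0.004, "wx": 0, "wy": 0, "wz": 0}, {"x": 0.061, "y": 0.002, "z": -0.004, "wx": 0, "wy": 0, "wz": -0.002}, {"x": 0.065, "y": 0.003, "z": -0.004, "wx": 0, "wy": 0, "wz": -0.007}, {"x": 0.069, "y": 0.004, "z": -0.004, "wx": 0, "wy": 0, "wz": -0.012}, {"x": 0.073, "y": 0.005, "z": -0.004, "wx": 0, "wy": 0, "wz": -0.017}, {"x": 0.077, "y": 0.005, "z": -0.004, "wx": 0, "wy": 0, "wz": -0.022}, {"x": 0.081, "y": 0.006, "z": -0.004, "wx": 0, "wy": 0, "wz": -0.028}, {"x": 0.085, "y": 0.007, "z": -0.004, "wx": 0, "wy": 0, "wz": -0.033}, {"x": 0.089, "y": 0.008, "z": -0.004, "wx": 0, "wy": 0, "wz": -0.038}, {"x": 0.093, "y": 0.008, "z": -0.004, "wx": 0, "wy": 0, "wz": -0.044}, {"x": 0.097, "y": 0.008, "z": -0.004, "wx": 0, "wy": 0, "wz": -0.049}, {"x": 0.101, "y": 0.009, "z": -0.004, "wx": 0, "wy": 0, "wz": -0.055}, {"x": 0.105, "y": 0.009, "z": -0.004, "wx": 0, "wy": 0, "wz": -0.06}, {"x": 0.109, "y": 0.01, "z": -0.004, "wx": 0, "wy": 0, "wz": -0.065}, {"x": 0.113, "y": 0.01, "z": -0.004, "wx": 0, "wy": 0, "wz": -0.07}])

```text
time_s: 4.9
position: [0.5685, -0.09, 0.0638]
orientation: [-0.002, 0.578, 0.816, 0.0]
force: [-0.7, 0.8, 0.0]
width: 0.001
finger_force: 0.1
```

```bash
cat >> h.py <<'E'
def sel():
    im=bot.snapshot("top");h=cv2.cvtColor(im,cv2.COLOR_RGB2HSV)
    m=cv2.inRange(h,(5,170,90),(16,255,255))
    mm=np.zeros_like(m);c=proj("top",np.r_[PV,.078]).round().astype(int);cv2.circle(mm,tuple(int(i) for i in c),26,255,-1)
    b=proj("top",np.r_[PV-.066*np.array([np.cos(YAW),np.sin(YAW)]),.06]);cv2.circle(mm,tuple(int(i) for i in b),12,0,-1)
    v,u=np.nonzero(m&mm)
    if len(u)<5:return len(u),None
    d=ray("top",u.mean(),v.mean(),.075)-PV
    return len(u),round(np.arctan2(d[1],d[0])-YAW,3),round(np.hypot(*d),4)
E
python3 - <<'E'
from h import *
print(sel(),bot.sense()["force"])
for th in (.2,.25,.3,.35):print(th,row(*tgt(th,-.016,.064)))
E
```

```text
(17, np.float64(0.275), np.float64(0.0295)) [-0.37569083  0.41360149  0.20380834]
0.2 [-0.0105  0.     -0.0016 -0.0007 -0.0011  0.006 ]
0.25 [ 0.0011  0.0032 -0.0015 -0.0007 -0.0011 -0.0099]
0.3 [ 0.0128  0.0057 -0.0015 -0.0006 -0.0011 -0.0258]
0.35 [ 0.0247  0.0077 -0.0015 -0.0006 -0.0011 -0.0417]
```

Emit:
servo_tool(rows=[{"x": 0.003, "y": 0.002, "z": 0, "wx": 0, "wy": 0, "wz": -0.01}, {"x": 0.006, "y": 0.003, "z": 0, "wx": 0, "wy": 0, "wz": -0.014}, {"x": 0.009, "y": 0.004, "z": 0, "wx": 0, "wy": 0, "wz": -0.02}, {"x": 0.012, "y": 0.005, "z": 0, "wx": 0, "wy": 0, "wz": -0.025}, {"x": 0.012, "y": 0.005, "z": 0, "wx": 0, "wy": 0, "wz": -0.025}, {"x": 0.012, "y": 0.005, "z": 0, "wx": 0, "wy": 0, "wz": -0.025}, {"x": 0.012, "y": 0.005, "z": 0, "wx": 0, "wy": 0, "wz": -0.025}, {"x": 0.012, "y": 0.005, "z": 0, "wx": 0, "wy": 0, "wz": -0.025}])

```text
time_s: 5.75
position: [0.5697, -0.088, 0.0648]
orientation: [-0.0, 0.546, 0.838, 0.0]
force: [-0.5, 0.1, 0.1]
width: 0.003
finger_force: 0.0
```

Run:
```python
from h import *
print(sel(),bot.sense()["force"])
cv2.imwrite("pics/w2.png",bot.snapshot("wrist")[:,:,::-1])
for th in (.3,.4,.5,.55,.6,.65,.7,.75,.8):print(th,row(*tgt(th,-.016,.064)))
```

```text
(50, np.float64(0.504), np.float64(0.0432)) [ 0.37711231 -0.33280256 -0.06727955]
0.3 [ 0.0078 -0.0013  0.0034  0.     -0.     -0.0014]
0.4 [ 0.0313  0.0038  0.0034  0.     -0.     -0.0333]
0.5 [ 0.0552  0.0065  0.0034  0.     -0.     -0.0651]
0.55 [ 0.0673  0.007   0.0034  0.     -0.     -0.081 ]
0.6 [ 0.0793  0.0069  0.0034  0.     -0.     -0.0969]
0.65 [ 0.0913  0.0062  0.0034  0.     -0.     -0.1129]
0.7 [ 0.1033  0.0048  0.0034  0.     -0.     -0.1288]
0.75 [ 0.1151  0.0029  0.0034  0.     -0.     -0.1447]
0.8 [ 0.1269  0.0004  0.0034  0.     -0.     -0.1606]
```

View pics/w2.png

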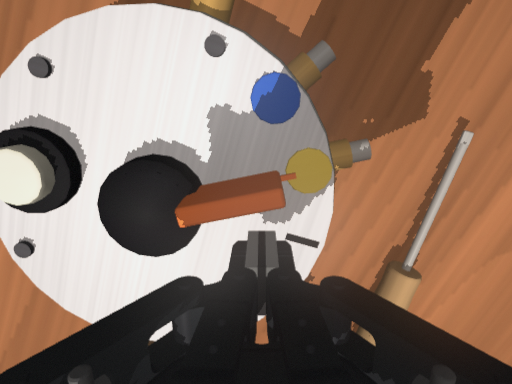

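The tab clicked to 0.504, with the pointer on yellow at (308,170). The second push follows, to about 0.8.

Emit:
servo_tool(rows=[{"x": 0.02, "y": 0.002, "z": 0.003, "wx": 0, "wy": 0, "wz": -0.02}, {"x": 0.04, "y": 0.005, "z": 0.003, "wx": 0, "wy": 0, "wz": -0.05}, {"x": 0.047, "y": 0.006, "z": 0.003, "wx": 0, "wy": 0, "wz": -0.06}, {"x": 0.053, "y": 0.006, "z": 0.003, "wx": 0, "wy": 0, "wz": -0.065}, {"x": 0.058, "y": 0.007, "z": 0.003, "wx": 0, "wy": 0, "wz": -0.07}, {"x": 0.062, "y": 0.007, "z": 0.003, "wx": 0, "wy": 0, "wz": -0.075}, {"x": 0.066, "y": 0.007, "z": 0.003, "wx": 0, "wy": 0, "wz": -0.08}, {"x": 0.07, "y": 0.007, "z": 0.003, "wx": 0, "wy": 0, "wz": -0.085}, {"x": 0.074, "y": 0.007, "z": 0.003, "wx": 0, "wy": 0, "wz": -0.09}, {"x": 0.078, "y": 0.007, "z": 0.003, "wx": 0, "wy": 0, "wz": -0.095}, {"x": 0.082, "y": 0.007, "z": 0.003, "wx": 0, "wy": 0, "wz": -0.1}, {"x": 0.086, "y": 0.007, "z": 0.003, "wx": 0, "wy": 0, "wz": -0.106}, {"x": 0.09, "y": 0.006, "z": 0.003, "wx": 0, "wy": 0, "wz": -0.111}, {"x": 0.094, "y": 0.006, "z": 0.003, "wx": 0, "wy": 0, "wz": -0.116}, {"x": 0.098, "y": 0.006, "z": 0.003, "wx": 0, "wy": 0, "wz": -0.122}, {"x": 0.102, "y": 0.005, "z": 0.003, "wx": 0, "wy": 0, "wz": -0.127}, {"x": 0.106, "y": 0.004, "z": 0.003, "wx": 0, "wy": 0, "wz": -0.132}])

```text
time_s: 7.55
position: [0.5598, -0.0625, 0.0641]
orientation: [-0.0, 0.361, 0.933, 0.001]
force: [0.1, -1.5, -0.2]
width: 0.005
finger_force: 0.5
```

Run:
```python
from h import *
print(sel(),bot.sense()["force"])
for th in (.7,.75,.8):print(th,row(*tgt(th,-.016,.064)))
```

```text
(15, np.float64(0.728), np.float64(0.0243)) [-0.20482024 -0.0446065   0.15621478]
0.7 [-0.007  -0.0031  0.0002  0.0004 -0.0006  0.0038]
0.75 [ 0.0046 -0.      0.0002  0.0004 -0.0006 -0.0121]
0.8 [ 0.0164  0.0025  0.0002  0.0004 -0.0006 -0.028 ]
```

Emit:
servo_tool(rows=[{"x": 0.004, "y": 0, "z": 0, "wx": 0, "wy": 0, "wz": -0.01}, {"x": 0.007, "y": 0.001, "z": 0, "wx": 0, "wy": 0, "wz": -0.015}, {"x": 0.01, "y": 0.001, "z": 0, "wx": 0, "wy": 0, "wz": -0.02}, {"x": 0.013, "y": 0.002, "z": 0, "wx": 0, "wy": 0, "wz": -0.024}, {"x": 0.015, "y": 0.002, "z": 0, "wx": 0, "wy": 0, "wz": -0.026}, {"x": 0.015, "y": 0.002, "z": 0, "wx": 0, "wy": 0, "wz": -0.026}, {"x": 0.015, "y": 0.002, "z": 0, "wx": 0, "wy": 0, "wz": -0.026}, {"x": 0.015, "y": 0.002, "z": 0, "wx": 0, "wy": 0, "wz": -0.026}, {"x": 0.015, "y": 0.002, "z": 0, "wx": 0, "wy": 0, "wz": -0.026}])

```text
time_s: 8.5
position: [0.5575, -0.0604, 0.0641]
orientation: [-0.0, 0.323, 0.946, 0.0]
force: [-0.4, 0.6, 0.7]
width: 0.001
finger_force: 0.0
```

Run:
```python
from h import *
print(sel(),bot.sense()["force"])
p,R=cur();p[2]+=.056
print("up",row(p,R))
b=PV-.066*np.array([np.cos(YAW),np.sin(YAW)])
print("btn",row(np.r_[b,.12],R))
```

```text
(42, np.float64(1.029), np.float64(0.0434)) [-0.84227671 -0.54721273  0.13723218]
up [ 0.     0.    -0.224  0.     0.     0.   ]
btn [ 0.2554 -0.4144 -0.2238  0.      0.      0.    ]
```

The selector has clicked to about 1.0, on blue. I'll back off, lift and go above the button.

Emit:
servo_tool(rows=[{"x": -0.02, "y": 0, "z": -0.04, "wx": 0, "wy": 0, "wz": 0}, {"x": -0.02, "y": 0, "z": -0.12, "wx": 0, "wy": 0, "wz": 0}, {"x": -0.02, "y": 0, "z": -0.224, "wx": 0, "wy": 0, "wz": 0}, {"x": 0.05, "y": -0.1, "z": -0.224, "wx": 0, "wy": 0, "wz": 0}, {"x": 0.12, "y": -0.2, "z": -0.224, "wx": 0, "wy": 0, "wz": 0}, {"x": 0.19, "y": -0.31, "z": -0.224, "wx": 0, "wy": 0, "wz": 0}, {"x": 0.255, "y": -0.414, "z": -0.224, "wx": 0, "wy": 0, "wz": 0}, {"x": 0.255, "y": -0.414, "z": -0.224, "wx": 0, "wy": 0, "wz": 0}, {"x": 0.255, "y": -0.414, "z": -0.224, "wx": 0, "wy": 0, "wz": 0}, {"x": 0.255, "y": -0.414, "z": -0.224, "wx": 0, "wy": 0, "wz": 0}])

```text
time_s: 9.55
position: [0.4449, -0.1034, 0.1208]
orientation: [0.001, 0.323, 0.946, 0.0]
force: [0.0, -0.3, -0.0]
width: 0.0
finger_force: 0.0
```

Run:
```python
from h import *
print(sel())
p,R=cur();b=PV-.066*np.array([np.cos(YAW),np.sin(YAW)])
for z in(.064,.054):print("btn",row(np.r_[b,z],R))
im=bot.snapshot("wrist");cv2.imwrite("pics/w3.png",im[:,:,::-1])
```

```text
(57, np.float64(1.009), np.float64(0.0438))
btn [ 0.0039 -0.0034  0.2265  0.      0.      0.    ]
btn [ 0.004  -0.0034  0.2665  0.      0.      0.    ]
```

View pics/w3.png

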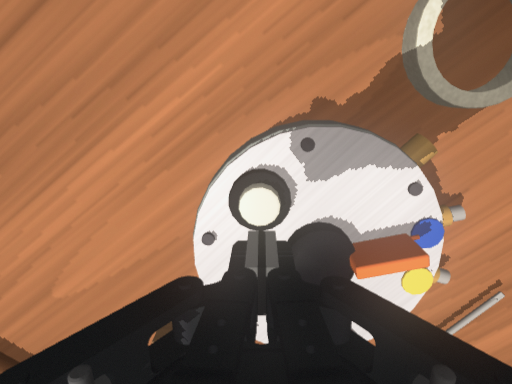

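The tab is on blue, with the pointer at (428,233). The fingertips are over the button at (259,205), allowing for parallax. Now I'll press.

Emit:
servo_tool(rows=[{"x": 0.004, "y": -0.003, "z": 0.08, "wx": 0, "wy": 0, "wz": 0}, {"x": 0.004, "y": -0.003, "z": 0.16, "wx": 0, "wy": 0, "wz": 0}, {"x": 0.004, "y": -0.003, "z": 0.22, "wx": 0, "wy": 0, "wz": 0}, {"x": 0.004, "y": -0.003, "z": 0.232, "wx": 0, "wy": 0, "wz": 0}, {"x": 0.004, "y": -0.003, "z": 0.24, "wx": 0, "wy": 0, "wz": 0}, {"x": 0.004, "y": -0.003, "z": 0.248, "wx": 0, "wy": 0, "wz": 0}, {"x": 0.004, "y": -0.003, "z": 0.256, "wx": 0, "wy": 0, "wz": 0}, {"x": 0.004, "y": -0.003, "z": 0.262, "wx": 0, "wy": 0, "wz": 0}, {"x": 0.004, "y": -0.003, "z": 0.266, "wx": 0, "wy": 0, "wz": 0}, {"x": 0.004, "y": -0.003, "z": 0.266, "wx": 0, "wy": 0, "wz": 0}, {"x": 0.004, "y": -0.003, "z": 0.266, "wx": 0, "wy": 0, "wz": 0}])

```text
time_s: 10.75
position: [0.4432, -0.1032, 0.0559]
orientation: [0.001, 0.323, 0.946, 0.0]
force: [-4.8, 3.0, 11.9]
width: -0.005
finger_force: 6.0
```

Emit:
servo_tool(rows=[{"x": 0, "y": 0, "z": 0.003, "wx": 0, "wy": 0, "wz": 0}, {"x": 0, "y": 0, "z": 0.005, "wx": 0, "wy": 0, "wz": 0}, {"x": 0, "y": 0, "z": 0.005, "wx": 0, "wy": 0, "wz": 0}])

```text
time_s: 11.05
position: [0.4432, -0.1032, 0.0558]
orientation: [0.001, 0.323, 0.946, 0.0]
force: [-7.0, 4.0, 17.1]
width: 0.002
finger_force: 8.9
```

Run:
```python
from h import *
print(sel())
for i in range(3):
    bot.snapshot("top");s=bot.sense();print(s["position"],s["force"])
```

```text
(56, np.float64(1.009), np.float64(0.0442))
[ 0.44320342 -0.10318482  0.05581983] [-7.43383129  3.34215247 17.71442209]
[ 0.44318322 -0.10318306  0.05580681] [-7.18500445  3.92218921 17.66245546]
[ 0.44318495 -0.10317904  0.05580955] [-7.38076593  3.72449729 17.16787875]
```

Emit:
servo_tool(rows=[{"x": 0, "y": 0, "z": -0.012, "wx": 0, "wy": 0, "wz": 0}, {"x": 0, "y": 0, "z": -0.012, "wx": 0, "wy": 0, "wz": 0}, {"x": 0, "y": 0, "z": -0.012, "wx": 0, "wy": 0, "wz": 0}])

```text
time_s: 11.55
position: [0.4432, -0.1033, 0.0562]
orientation: [0.001, 0.323, 0.946, 0.0]
force: [-0.7, 1.3, 5.1]
width: -0.002
finger_force: 2.4
```

Emit:
servo_tool(rows=[{"x": 0, "y": 0, "z": -0.008, "wx": 0, "wy": 0, "wz": 0}, {"x": 0, "y": 0, "z": -0.008, "wx": 0, "wy": 0, "wz": 0}, {"x": 0, "y": 0, "z": -0.008, "wx": 0, "wy": 0, "wz": 0}])

```text
time_s: 11.85
position: [0.4432, -0.1033, 0.0575]
orientation: [0.001, 0.323, 0.946, 0.0]
force: [0.7, 2.0, 4.3]
width: -0.0
finger_force: 2.0
```

Emit:
servo_tool(rows=[{"x": 0, "y": 0, "z": -0.006, "wx": 0, "wy": 0, "wz": 0}, {"x": 0, "y": 0, "z": -0.006, "wx": 0, "wy": 0, "wz": 0}, {"x": 0, "y": 0, "z": -0.006, "wx": 0, "wy": 0, "wz": 0}])

```text
time_s: 12.15
position: [0.443, -0.1034, 0.0589]
orientation: [0.001, 0.323, 0.946, 0.0]
force: [2.5, 1.0, 2.6]
width: 0.006
finger_force: 1.6
```

Emit:
servo_tool(rows=[{"x": 0, "y": 0, "z": -0.006, "wx": 0, "wy": 0, "wz": 0}, {"x": 0, "y": 0, "z": -0.006, "wx": 0, "wy": 0, "wz": 0}, {"x": 0, "y": 0, "z": -0.006, "wx": 0, "wy": 0, "wz": 0}])

```text
time_s: 12.45
position: [0.4425, -0.1035, 0.0602]
orientation: [0.0, 0.323, 0.946, -0.0]
force: [1.4, 0.5, 1.7]
width: -0.0
finger_force: 1.2
```

The spring gave 5 N just off the hard stop and falls to zero at about z = 0.062, so the button went fully down. Now I'll retreat.

Emit:
servo_tool(rows=[{"x": 0, "y": 0, "z": -0.1, "wx": 0, "wy": 0, "wz": 0}, {"x": 0, "y": 0, "z": -0.25, "wx": 0, "wy": 0, "wz": 0}, {"x": 0, "y": 0, "z": -0.4, "wx": 0, "wy": 0, "wz": 0}, {"x": 0, "y": 0, "z": -0.5, "wx": 0, "wy": 0, "wz": 0}, {"x": 0, "y": 0, "z": -0.5, "wx": 0, "wy": 0, "wz": 0}, {"x": 0, "y": 0, "z": -0.5, "wx": 0, "wy": 0, "wz": 0}, {"x": 0, "y": 0, "z": -0.5, "wx": 0, "wy": 0, "wz": 0}])

```text
time_s: 13.15
position: [0.441, -0.1029, 0.1828]
orientation: [-0.002, 0.323, 0.946, -0.0]
force: [-0.1, -0.1, 0.3]
width: -0.001
finger_force: 0.0
```

Run:
```python
from h import *
print(sel(),bot.sense()["force"],bot.sense()["position"]);print(bot.finish_job())
```

```text
(56, np.float64(1.009), np.float64(0.0442)) [-0.47825086  0.27748124  0.4183748 ] [ 0.44109743 -0.10289992  0.18279638]
the job is handed in; nothing more can be done
None
```

The selector was pushed two clicks and rests on blue, the white button was then pressed to its stop and released, and the job is handed in; the hand-in returned no verdict.

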